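Clip the red grabber probe onto the red terminal post

TASK

Take the red grabber probe from above by its two upright plates and squeeze them together so that its hook comes out, lower the open hook over the post of the red terminal, and let go with the probe down on the bench, so that the hook springs back and holds the post. Leave the probe standing upright, and leave the grey probe where it is.

Things in the scene. Friction and masses are not known exactly. Their poses are not given: they have to be found in the camera images.
- red_grip (a point): Red spring grabber probe, 116 x 42 x 80 mm high, 150-240 g, on a flat foot. Point on the barrel, 60 mm above the foot's underside, midway between the outer faces of two red upright plates (30 mm wide, free from 40 to 80 mm up): 60 mm apart at rest, 38 squeezed. Only the rear plate slides. x: along the probe to the hook, z up. Barrel and nose in front of and below the plates reach 35 mm up.
- red_hook (a point): Centre of the red probe's hook opening when fully out; fixed to the barrel, 89 mm ahead (x) of red_grip, 26 mm above the foot's underside, axes as red_grip. Steel hook of 5 mm bar: shank on the left, cross bar ahead of the black nose, lip on the right. Opening fully out: 24 mm along x (nose to cross bar), 25 mm across y (shank to lip), clear above and below; at rest 2 mm along x.
- red_plunger (a joint): Red probe's plunger: rear plate and hook in one piece, sliding forward. 0 = at rest, hook drawn in; 0.022 m = fully squeezed, hook fully out. The spring needs 3.5 N to start and 8 N at full travel, where it meets a stop (a 20 to 40 N grip is fine). Springs back when let go; with the post caught it stops near 0.006 m.
- red_post (a point): Red terminal, fixed to the bench: round red base, 56 mm across, 10 mm high, with an upright brass post, 8 mm across, red at its rounded top, 48 mm above the bench. Point on the post's axis, 26 mm above the bench (hook height when the probe stands on the bench). z up. Like terminals, yellow and blue, stand at least 85 mm from it.
- grey_grip (a point): Grey probe of the same shape as the red one, the same point as red_grip on it. A bystander, to be left where it is.

How it is judged:
By the outcome, as a careful person would: the job done as asked, in the order asked, and still so for the second after the job is handed in, with the robot touching nothing.
It also fails if it takes over 35 s, if anything falls off the work surface, if the arm or the gripper's body presses on something with over 40 N, if the wrist force passes 120 N, or if a joint passes its speed limit or range.

ROBOT

A 6-joint arm with a two-finger parallel gripper is mounted at the origin on the work surface. World frame = base frame: x ahead of the robot, y to its left, z up, the work surface at z = 0. Lengths are in m, angles in rad, forces in N, time in s.
With the tool pointing down it reaches from about 0.325 to 0.75 m from the base axis. Payload 7.6 kg.
Tool frame: the origin (TCP) lies between the finger pads; the fingertips stand 11 mm ahead of it and the grasp point (between the pads) lies 8 mm behind it (env.nose_length is the distance from the TCP to the fingertips, in m); z points along the fingers, y is the line along which they close (so a half turn about z gives the same grasp; the last joint's range is limited). The gripper opens to 85 mm and grips with 20 to 120 N. Pads are 22 mm wide; open, the fingers measure 114 mm over their backs; the gripper's body (76 mm by 85 mm) begins 54 mm behind the grasp point. The pads swing forward as they close: fully open they stand 13 mm farther back than shut.
Start: joints at [1.254, 0.052, 1.401, -0, 1.689, -0.07], TCP at [0.128, 0.509, 0.242] pointing down, gripper open.
Joint ranges: [-2.9, 2.9], [-0.91, 2.17], [0.12, 2.37], [-1.06, 4.2], [0.26, 2.73], [-2.93, 2.93]. Speed limits (rad/s): [2.57, 2.57, 3.01, 3.14, 3.14, 3.14].

INTERFACE

Orientations are given as a unit quaternion [w, x, y, z].
In Python, from cell import env, read_camera, camera_info gives the robot as it stands.
- The arm moves only by the shell command python3 -m creep 'ROWS' [FORCE]. ROWS is JSON, a list of rows, each a list of 7 numbers: the shift along the world's x, y, z in units of 10 cm (1.0 is 10 cm), then the turn, a rotation vector about the world's x, y, z in units of 1.5 rad (1.0 is 1.5 rad), then the closure, from -1 (fully open) to 1 (shut). In form: [[x, y, z, ax, ay, az, jaw], ...]. A call has 1 to 20 rows; each row is the pose to reach, as a shift and turn from the pose commanded when the call began; what a row does not reach only later rows make up. A row lasts 1/10 s, in which the tool goes at most 50 mm and 8.59 degrees, less where a joint would pass 70% of its speed; a pose out of reach is approached as far as the arm can. A call with a number of a shift or a turn outside -1 to 1 is refused whole. A call with a gripper value outside its range is refused whole. The fingers move at their own pace and stop on an object; FORCE is the grip in N (left out, the last holds). Time passes only in rows, so rows that repeat a pose let the fingers close. It gives the time, the measured TCP pose, the force, the opening and the grip force at its end, in the units of the state.
- env.sense(): the state, without advancing time (a new reading comes with each control period).
- read_camera(name): name is "scene" or "side" or "wrist"; returns the picture (480x640x3 uint8, blue, green, red); there is no depth.
- camera_info(name): a dict with "vfov" (degrees; the focal length in pixels is half the picture's height over the tangent of half this angle, whatever the lens; pixels are square), "cx", "cy" (the principal point, pixels), "D" ([k1, k2, p1, p2, k3] as OpenCV has them; the pictures are not rectified), "origin" and "orientation" of the camera in the world. Camera axes: x right, y up, looking along -z (the intrinsics and any distortion apply to the point x, -y, -z); pixel columns grow to the right and rows downward; lengths in m; the calibration is good to about 2 mm. A picture is of the moment at which its call begins: read the wrist's pose just before it. camera_info takes no time and is no camera call; for the wrist camera it gives the pose at the moment of the call.
- env.finish_job(): hands the job in; it is judged then, once.
The state is a dict: "clock": time; "qpos": joint angles; "qd": joint speeds; "joint_torque": joint torques, N m; "position": TCP position; "eef_rot": TCP orientation; "force": force on the tool from outside, world axes, zero at the start; "ft_torque": the same for the moment, N m; "grip_width": finger opening in m; "grasp_force": force on a finger pad.
Only numpy, scipy, OpenCV 4.12 (cv2) and the standard library are available. Lean on these libraries where they do the work, as an engineer would, in place of code of your own. Each camera call takes 0.05 s, during which the arm holds its last target. There are 200 camera calls.

## Working session

There is one attempt and no reset: what is moved stays moved. The work goes in short steps, Python scripts to look and compute and a shell command to move; the robot and the scene stay as the last step left them, time stands still between calls to the robot, and variables do not carry over. Pictures are saved under pics/ and viewed, at most 10 in all, crops included, and the job is handed in when it is done.

```bash
mkdir -p pics
python3 - <<'E'
from cell import env, read_camera, camera_info
import cv2
for n in ("scene","side","wrist"):
    print(n,camera_info(n)); cv2.imwrite(f"pics/{n}0.png",read_camera(n))
s=env.sense(); print(s['clock'],s['position'],s['eef_rot'],s['grip_width'],env.nose_length)
E
```

```text
scene {'vfov': 51.622008443356414, 'cx': 324.43921675511734, 'cy': 236.7913627831558, 'D': array([-0.13483878,  0.        ,  0.        ,  0.        ,  0.        ]), 'origin': array([ 1.32334285, -0.02483531,  0.77094316]), 'orientation': array([0.65963729, 0.2926557 , 0.29388949, 0.62678565])}
side {'vfov': 46.97672897228519, 'cx': 317.9703793716186, 'cy': 238.8544183536323, 'D': array([-0.14223292,  0.        ,  0.        ,  0.        ,  0.        ]), 'origin': array([-0.02340419, -0.74361021,  0.76086691]), 'orientation': array([ 0.84814754,  0.427457  , -0.14024618, -0.27974501])}
wrist {'vfov': 59.964022514463714, 'cx': 324.8636221011158, 'cy': 241.68324606910232, 'D': array([-0.09527779,  0.        ,  0.        ,  0.        ,  0.        ]), 'origin': array([0.05796624, 0.52708208, 0.37354668]), 'orientation': array([ 0.78038558, -0.1138797 , -0.08763312,  0.60856404])}
0.15 [0.12816329 0.50891028 0.24168531] [-1.15589664e-04  1.23074146e-01  9.92397316e-01 -5.55140880e-04] 0.08581470416117613 0.011
```

View pics/scene0.png

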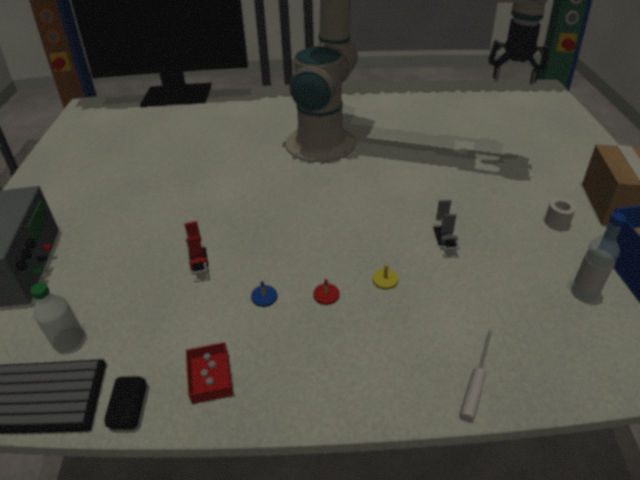

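View pics/side0.png

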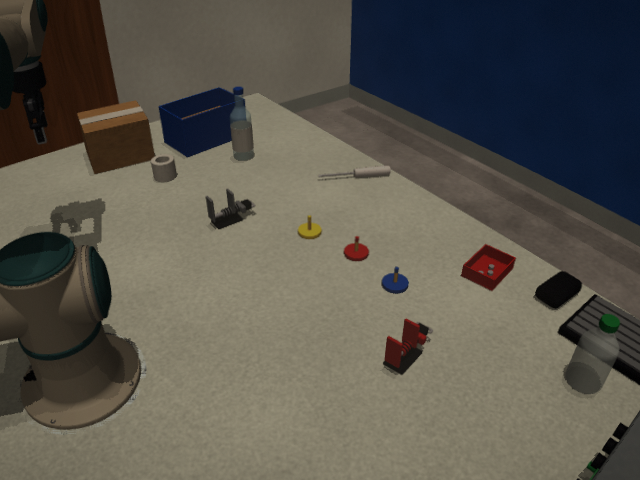

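Scene: red probe near (196,250), hook toward (201,270); red terminal base (326,294); yellow (385,278), blue (264,296); grey probe (446,228). Side: red probe (404,345), red terminal (356,252). Now enlarged crops, combined into one picture.

```bash
cat > h.py <<'E'
import numpy as np, cv2
from cell import env, read_camera, camera_info
from scipy.spatial.transform import Rotation as R
def cam(i):
    f=240/np.tan(np.radians(i['vfov'])/2)
    K=np.array([[f,0,i['cx']],[0,f,i['cy']],[0,0,1.]])
    q=i['orientation']; return K,R.from_quat([q[1],q[2],q[3],q[0]]).as_matrix()@np.diag([1,-1,-1])
def at_z(i,uv,z):
    K,M=cam(i); p=cv2.undistortPoints(np.array([[uv]],float),K,i['D'])[0,0]
    d=M@[p[0],p[1],1]; o=np.array(i['origin']); return o+d*(z-o[2])/d[2]
def proj(i,P):
    K,M=cam(i); X=(np.atleast_2d(P)-i['origin'])@M
    return cv2.projectPoints(X,np.zeros(3),np.zeros(3),K,i['D'])[0][:,0]
E
python3 - <<'E'
from h import *
a=cv2.imread('pics/scene0.png');b=cv2.imread('pics/side0.png')
c1=cv2.resize(a[205:305,170:350],None,fx=4.4,fy=3,interpolation=2)[:, :792]
A=cv2.resize(a[210:285,170:235],(390,450),interpolation=2)
B=cv2.resize(b[310:385,375:440],(390,450),interpolation=2)
cv2.imwrite('pics/c.png',np.hstack([A,B]))
print(at_z(camera_info('scene'),(326,294),.01),at_z(camera_info('side'),(356,252),.01))
print(at_z(camera_info('scene'),(264,296),.01),at_z(camera_info('scene'),(386,279),.01))
E
```

```text
[ 0.62829248 -0.00859113  0.01      ] [ 0.61696101 -0.0173982   0.01      ]
[ 0.62642461 -0.13697981  0.01      ] [0.59333912 0.12075803 0.01      ]
```

View pics/c.png

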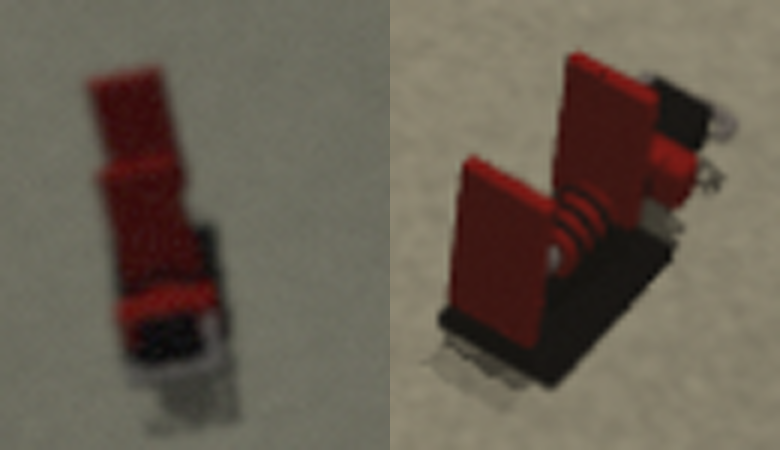

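Crop: plate tops visible: scene rear top mid (190.8,222.2), front (193.5,237.3); side rear (395,340.8), front (412.3,322.5).

Run:
```python
from h import *
for n,r,f in (('scene',(190.8,222.2),(193.5,237.3)),('side',(395,340.8),(412.3,322.5))):
    i=camera_info(n); r=at_z(i,r,.08);f=at_z(i,f,.08);d=f-r
    print(n,r,f,(r+f)/2,np.linalg.norm(d),np.degrees(np.arctan2(d[1],d[0])))
s=env.sense();q=s['eef_rot'];print(R.from_quat([q[1],q[2],q[3],q[0]]).as_matrix().round(3)); print(R.from_quat([q[1],q[2],q[3],q[0]]).inv().apply(np.array(camera_info('wrist')['origin'])-s['position']))
i=camera_info('wrist');print(cam(i)[1].round(2))
```

```text
scene [ 0.45912004 -0.30303767  0.08      ] [ 0.51166592 -0.28850407  0.08      ] [ 0.48539298 -0.29577087  0.08      ] 0.054518748448140926 15.460843682330342
side [ 0.4556681 -0.3102228  0.08     ] [ 0.5088454  -0.29665738  0.08      ] [ 0.48225675 -0.30344009  0.08      ] 0.054880285685696396 14.310826367560981
[[-0.97   0.244 -0.   ]
 [ 0.244  0.97  -0.001]
 [ 0.    -0.001 -1.   ]]
[ 0.0725207   0.00033833 -0.13197006]
[[ 0.24  0.93  0.28]
 [ 0.97 -0.23 -0.07]
 [-0.    0.28 -0.96]]
```

```bash
python3 -m creep '[[0.5,-0.5,0,0,0,-0.1,-1],[1,-1,0,0,0,-0.2,-1],[1,-1,0,0,0,-0.3,-1],[1,-1,0,0,0,-0.35,-1]]'
python3 -m creep '[[0.5,-0.5,0,0,0,-0.1,-1],[1,-1,0,0,0,-0.2,-1],[1,-1,0,0,0,-0.3,-1],[1,-1,0,0,0,-0.36,-1]]'
```

```text
clock: 0.55
position: [0.2309, 0.4064, 0.2423]
eef_rot: [0.001, 0.381, 0.925, -0.0]
force: [-0.2, 0.5, 0.3]
grip_width: 0.0852
grasp_force: 0.0
clock: 0.95
position: [0.3308, 0.306, 0.2421]
eef_rot: [0.001, 0.614, 0.789, -0.0]
force: [-0.1, 0.2, 0.4]
grip_width: 0.0856
grasp_force: 0.0
```

```bash
python3 -m creep '[[0.4,-0.4,0,0,0,0,-1],[0.8,-0.8,0,0,0,0,-1],[1,-1,0,0,0,0,-1]]' | head -2
python3 -m creep '[[0.4,-0.4,0,0,0,0,-1],[0.8,-0.8,0,0,0,0,-1],[1,-1,0,0,0,0,-1]]'|head -2
python3 -m creep '[[0.2,-0.4,0,0,0,0,-1],[0.3,-0.8,0,0,0,0,-1],[0.3,-1,0,0,0,0,-1],[0.3,-1,0,0,0,0,-1],[0.3,-1,0,0,0,0,-1]]'|head -2
cat > shot.py <<'E'
import sys,pickle
from h import *
i=camera_info('wrist'); im=read_camera('wrist'); n=sys.argv[1]
cv2.imwrite(f'pics/{n}.png',im); pickle.dump(i,open(n+'.pkl','wb')); s=env.sense(); print(s['clock'],s['position'],s['eef_rot'])
E
python3 shot.py w1
python3 -m creep '[[-0.2,-0.4,0,0,0,0,-1],[-0.2,-0.8,0,0,0,0,-1],[-0.2,-1,0,0,0,0,-1]]' | head -2
python3 -m creep '[[-0.2,-0.4,0,0,0,0,-1],[-0.2,-0.8,0,0,0,0,-1],[-0.2,-1,0,0,0,0,-1]]' | head -2
python3 -m creep '[[-0.1,-0.4,0,0,0,0,-1],[-0.2,-0.8,0,0,0,0,-1],[-0.3,-1,0,0,0,0,-1],[-0.3,-1,0,0,0,0,-1],[-0.3,-1,0,0,0,0,-1]]' | head -2
python3 shot.py w2
```

```text
clock: 1.25
position: [0.4293, 0.2074, 0.2421]
clock: 1.55
position: [0.5295, 0.107, 0.2419]
clock: 2.05
position: [0.5581, 0.0092, 0.242]
2.1 [0.55810752 0.00984925 0.24217173] [-2.20244545e-04  6.09662627e-01  7.92660975e-01  1.06015582e-04]
clock: 2.4
position: [0.5378, -0.0917, 0.2426]
clock: 2.7
position: [0.5179, -0.1921, 0.2425]
clock: 3.2
position: [0.4887, -0.2898, 0.2423]
3.25 [ 0.48892634 -0.28944396  0.24243007] [5.38006427e-05 6.09211427e-01 7.93007783e-01 3.01202424e-04]
```

View pics/w1.png

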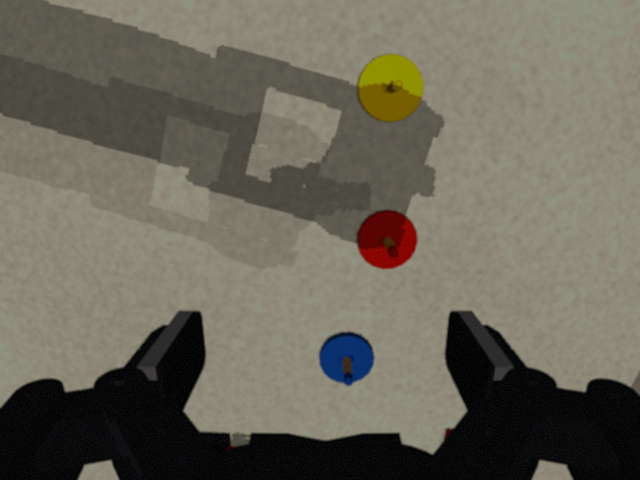

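View pics/w2.png

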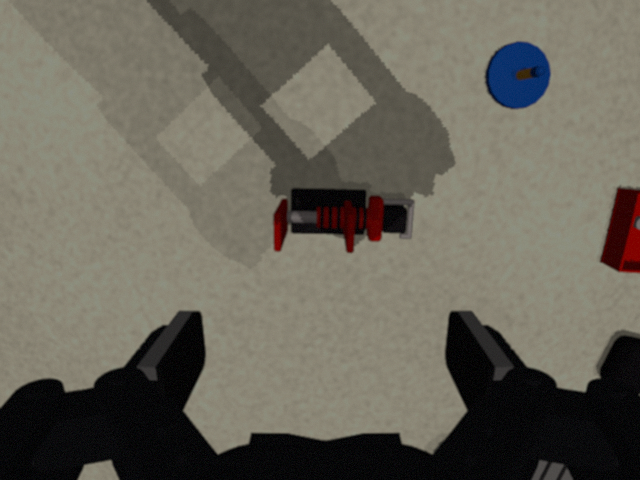

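w1: red base centre (387,239), post top (392,253). w2: probe around (345,218), plates at x≈280 and 350, hook on the right (408,218). Enlarge w2.

Run:
```python
from h import *
a=cv2.imread('pics/w2.png'); cv2.imwrite('pics/w2c.png',cv2.resize(a[175:265,260:420],(800,450),interpolation=2))
import pickle
i=pickle.load(open('w1.pkl','rb'));print(at_z(i,(387,239),.01),at_z(i,(392,253),.048))
i=pickle.load(open('w2.pkl','rb'));
for g in((.484,-.300),):
  for yaw in(15,):
    c=np.array([np.cos(np.radians(yaw)),np.sin(np.radians(yaw))]);n=np.array([-c[1],c[0]])
    print(proj(i,[[*(g+c*x+n*y),.08] for x,y in((-.03,.015),(-.03,-.015),(.03,.015),(.03,-.015))]))
```

```text
[ 0.62128968 -0.00787393  0.01      ] [ 0.62033886 -0.00921621  0.048     ]
[[273.38459558 214.01464379]
 [274.84483375 253.36627341]
 [356.1732449  213.84087749]
 [355.38778186 253.22839537]]
```

View pics/w2c.png

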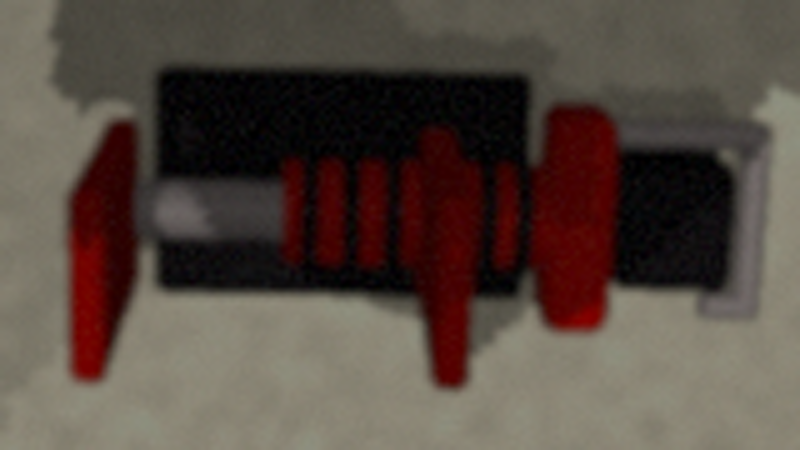

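Probe fits the prediction: red_grip ≈ (0.483,-0.299), yaw ≈14.5°, tool already aligned. Descend, tool 6 mm ahead of red_grip, since only the rear plate moves.

```bash
python3 -m creep '[[0,-0.08,-0.4,0,0,0,-1],[0,-0.08,-0.8,0,0,0,-1],[0,-0.08,-1,0,0,0,-1],[0,-0.08,-1,0,0,0,-1]]'
python3 -m creep '[[0,0,-0.25,0,0,0,-1],[0,0,-0.5,0,0,0,-1],[0,0,-0.75,0,0,0,-1],[0,0,-0.89,0,0,0,-1],[0,0,-0.89,0,0,0,-1],[0,0,-0.89,0,0,0,-1]]'
```

```text
clock: 3.65
position: [0.4875, -0.2962, 0.1386]
eef_rot: [-0.003, 0.609, 0.793, 0.0]
force: [-0.4, -0.9, -0.3]
grip_width: 0.0855
grasp_force: 0.0
clock: 4.25
position: [0.4892, -0.299, 0.055]
eef_rot: [0.001, 0.61, 0.793, 0.0]
force: [-0.3, -0.8, -0.5]
grip_width: 0.0855
grasp_force: 0.0
```

```bash
python3 -m creep '[[0.03,0.02,0,0,0,0,-0.6],[0.05,0.02,0,0,0,0,-0.3],[0.05,0.02,0,0,0,0,0],[0.05,0.02,0,0,0,0,0.3],[0.05,0.02,0,0,0,0,0.6],[0.05,0.02,0,0,0,0,1],[0.05,0.02,0,0,0,0,1],[0.05,0.02,0,0,0,0,1],[0.05,0.02,0,0,0,0,1],[0.05,0.02,0,0,0,0,1]]' 30; python3 shot.py w3
```

```text
clock: 5.25
position: [0.498, -0.2976, 0.0589]
eef_rot: [0.006, 0.609, 0.793, 0.002]
force: [8.5, 3.1, 14.3]
grip_width: 0.0369
grasp_force: 29.4
5.3 [ 0.49802426 -0.29767192  0.05889551] [0.0063519  0.60951161 0.79274878 0.00215116]
```

View pics/w3.png

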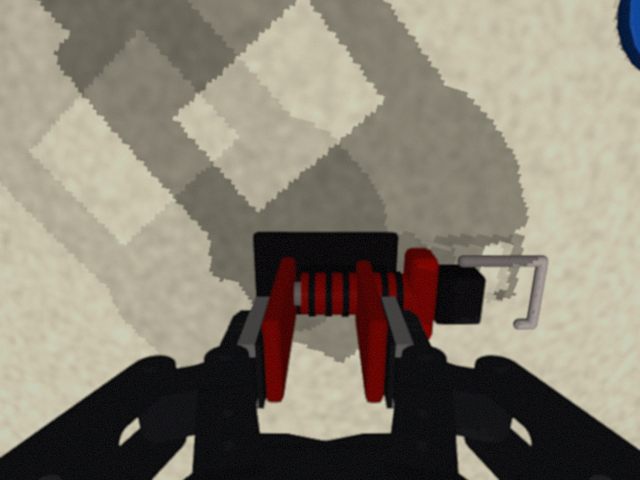

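Probe is gripped between both plates, hook fully out: nose front x≈484, cross bar inner x≈530, shank y≈265, lip y≈321, opening centre ≈(509,293).

```bash
python3 -m creep '[[0,0,0.1,0,0,0,1],[0,0,0.3,0,0,0,1],[0,0,0.5,0,0,0,1],[0,0,0.7,0,0,0,1],[0,0,0.7,0,0,0,1],[0,0,0.7,0,0,0,1]]' 30; python3 shot.py w4
python3 - <<'E'
from h import *
import pickle
i=pickle.load(open('w3.pkl','rb'))
for z in (.026,):
  h=at_z(i,(509,293),z); t=np.array([.49802,-.29767]); d=h[:2]-t
  a=np.radians(104.9-90); y=np.array([np.cos(a),np.sin(a)]); print(h,'along',d@y,'left',d@[-y[1],y[0]])
E
```

```text
clock: 5.9
position: [0.4931, -0.2968, 0.1229]
eef_rot: [-0.0, 0.61, 0.792, -0.0]
force: [0.2, -0.1, -2.4]
grip_width: 0.0368
grasp_force: 31.6
5.95 [ 0.49271059 -0.29653118  0.12197117] [-1.00369291e-03  6.09882595e-01  7.92491143e-01 -3.44840163e-05]
[ 0.57695905 -0.27708688  0.026     ] along 0.08157740261533188 left -0.0004067856131169156
```

View pics/w4.png

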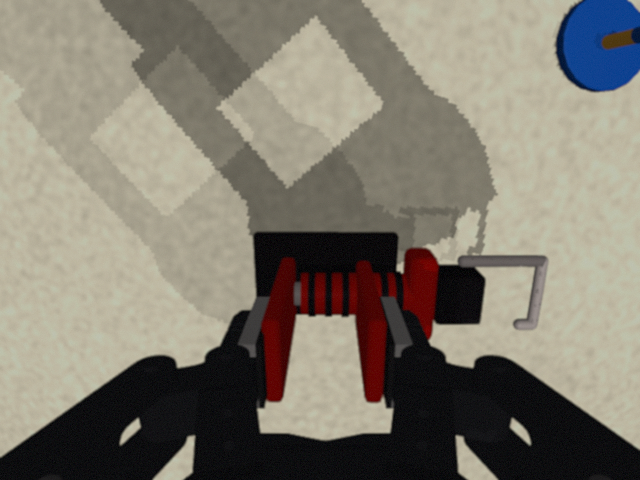

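Unchanged in the grip, lifted with foot at about z=0.063. Carry it to above the red post.

```bash
python3 -m creep '[[0,0.3,0.1,0,0,0,1],[0,0.6,0.1,0,0,0,1],[0,0.9,0.1,0,0,0,1],[0,1,0.1,0,0,0,1]]' | head -2
python3 -m creep '[[0.1,0.3,0,0,0,0,1],[0.2,0.6,0,0,0,0,1],[0.3,0.9,0,0,0,0,1],[0.3,1,0,0,0,0,1]]' | head -2
python3 -m creep '[[0.1,0.3,0,0,0,0,1],[0.15,0.55,0,0,0,0,1],[0.2,0.67,0,0,0,0,1],[0.2,0.67,0,0,0,0,1],[0.2,0.67,0,0,0,0,1],[0.2,0.67,0,0,0,0,1]]'; python3 shot.py w5
python3 - <<'E'
from h import *
a=cv2.imread('pics/w5.png'); cv2.imwrite('pics/w5c.png',cv2.resize(a[190:390,400:640],(720,600),interpolation=2))
E
```

```text
clock: 6.35
position: [0.4925, -0.1944, 0.1316]
clock: 6.75
position: [0.5235, -0.0949, 0.1321]
clock: 7.35
position: [0.543, -0.0311, 0.1331]
eef_rot: [-0.0, 0.61, 0.792, -0.0]
force: [-0.1, 0.5, -2.0]
grip_width: 0.0365
grasp_force: 31.6
7.4 [ 0.54303772 -0.03106353  0.13322217] [ 2.12557159e-05  6.10431716e-01  7.92068869e-01 -1.59385808e-04]
```

View pics/w5c.png

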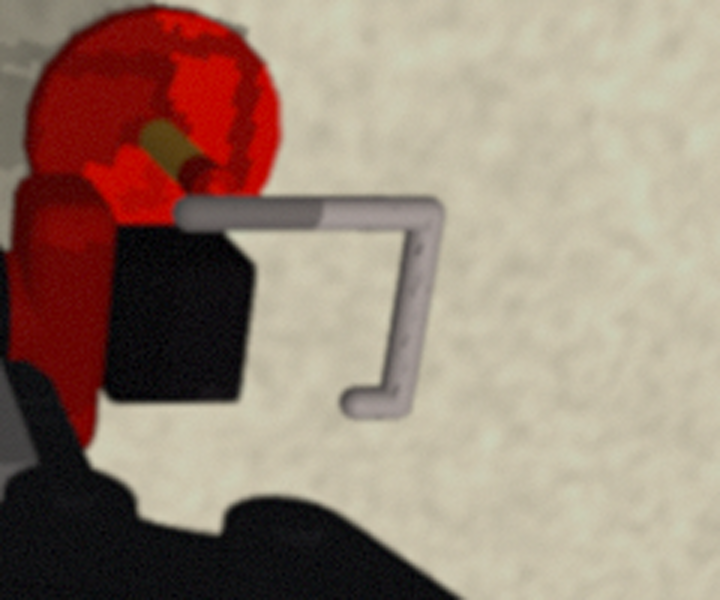

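Hook opening centre ≈(508,293) px; post foot (451.7,233), top (466.5,248), base centre ≈(451,227).

Run:
```python
from h import *
import pickle
i=pickle.load(open('w5.pkl','rb'))
print(at_z(i,(466.5,248),.046),at_z(i,(451.7,233),.011),at_z(i,(451,225),.01))
for z in(.096,.100): print(at_z(i,(508,293),z))
t=np.array([.54304,-.03106]);a=np.radians(2*np.degrees(np.arctan2(.79207,.61043))-90);print(np.degrees(a),t+.078*np.array([np.cos(a),np.sin(a)]))
# predicted pixels of hook at bench pose: project post candidates
print(proj(i,[[.6205,-.0085,.010],[.6205,-.0085,.048]]))
```

```text
[ 0.61840578 -0.00720405  0.046     ] [ 0.62056165 -0.00759568  0.011     ] [ 0.61871153 -0.00289617  0.01      ]
[ 0.623024   -0.01172752  0.096     ]
[ 0.62069069 -0.01052533  0.1       ]
14.758782895690189 [ 0.61846654 -0.01118949]
[[450.69040431 233.87700613]
 [470.32869791 252.14644762]]
```

```bash
python3 -m creep '[[0,0.03,-0.1,0,0,0,1],[0,0.03,-0.2,0,0,0,1],[0,0.03,-0.3,0,0,0,1],[0,0.03,-0.4,0,0,0,1],[0,0.03,-0.5,0,0,0,1],[0,0.03,-0.5,0,0,0,1]]'
python3 -m creep '[[0,0,-0.05,0,0,0,1],[0,0,-0.1,0,0,0,1],[0,0,-0.15,0,0,0,1],[0,0,-0.2,0,0,0,1],[0,0,-0.2,0,0,0,1],[0,0,-0.2,0,0,0,1]]'
```

```text
clock: 8.0
position: [0.5421, -0.0268, 0.0811]
eef_rot: [-0.002, 0.61, 0.792, -0.001]
force: [-0.3, -0.7, -1.3]
grip_width: 0.0366
grasp_force: 31.7
clock: 8.6
position: [0.5432, -0.0269, 0.0633]
eef_rot: [0.0, 0.61, 0.793, 0.0]
force: [-0.1, -0.5, -1.0]
grip_width: 0.0365
grasp_force: 31.7
```

```bash
python3 -m creep '[[0,0,-0.03,0,0,0,1],[0,0,-0.06,0,0,0,1],[0,0,-0.06,0,0,0,1]]'; python3 shot.py w6
python3 - <<'E'
from h import *
a=cv2.imread('pics/w6.png'); cv2.imwrite('pics/w6c.png',cv2.resize(a[190:390,360:600],(720,600),interpolation=2))
E
```

```text
clock: 8.9
position: [0.5438, -0.0269, 0.0587]
eef_rot: [0.001, 0.61, 0.793, 0.0]
force: [-2.4, 0.4, 6.9]
grip_width: 0.0366
grasp_force: 35.1
8.95 [ 0.54379212 -0.02690478  0.05876278] [6.80784840e-04 6.09856889e-01 7.92511188e-01 3.57380911e-04]
```

View pics/w6c.png

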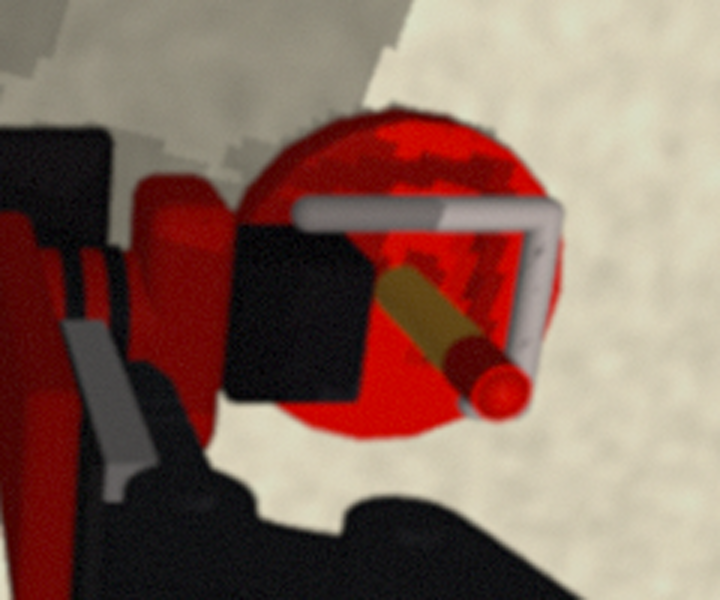

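Post stands inside the open hook, between nose and cross bar (≈(440,310) in the crop at hook height), and the foot is on the bench (7 N). Let go gradually.

```bash
python3 -m creep '[[0,0,-0.01,0,0,0,0.1],[0,0,-0.02,0,0,0,0],[0,0,-0.02,0,0,0,-0.1],[0,0,-0.02,0,0,0,-0.2],[0,0,-0.02,0,0,0,-0.3],[0,0,-0.02,0,0,0,-0.4],[0,0,-0.02,0,0,0,-0.6],[0,0,-0.02,0,0,0,-0.8],[0,0,-0.02,0,0,0,-1],[0,0,-0.02,0,0,0,-1],[0,0,-0.02,0,0,0,-1],[0,0,-0.02,0,0,0,-1]]' 20; python3 shot.py w7
```

```text
clock: 10.15
position: [0.5432, -0.0269, 0.0553]
eef_rot: [0.0, 0.61, 0.792, 0.0]
force: [-0.7, 0.2, 0.2]
grip_width: 0.0854
grasp_force: 0.0
10.2 [ 0.54322087 -0.02687893  0.0553253 ] [7.47011583e-06 6.09879324e-01 7.92494296e-01 2.79579391e-05]
```

```bash
python3 -m creep '[[0,0,0.1,0,0,0,-1],[0,0,0.2,0,0,0,-1],[0,0,0.4,0,0,0,-1],[0,0,0.7,0,0,0,-1],[0,0,1,0,0,0,-1],[0,0,1,0,0,0,-1]]'
python3 -m creep '[[0,0,0.4,0,0,0,-1],[0,0,0.8,0,0,0,-1],[0,0,0.9,0,0,0,-1],[0,0,0.9,0,0,0,-1],[0,0,0.9,0,0,0,-1]]'|head -2; python3 shot.py w8
python3 - <<'E'
from h import *
import pickle
i=pickle.load(open('w8.pkl','rb')); a=cv2.imread('pics/w8.png')
h=cv2.cvtColor(a,cv2.COLOR_BGR2HSV); m=(((h[...,0]<8)|(h[...,0]>172))&(h[...,1]>150)&(h[...,2]>50)).astype(np.uint8)
n,_,st,c=cv2.connectedComponentsWithStats(m)
print([ (s.tolist()) for s in st[1:] if s[4]>40])
# expected: probe caught, nose against post
p=np.array([.620,-.0077]);a=np.radians(14.7);x=np.array([np.cos(a),np.sin(a)]);y=np.array([-x[1],x[0]])
for s in(0,8):  # hook centre offset ahead
  g=p-x*(.089-.001*s)
  print(s,'front/rear(.006)/rear(0) top outer, lower corner',proj(i,[[*(g+x*d-y*.015),.08] for d in(.030,-.024,-.030)]).round(0).tolist())
print('post top',proj(i,[[*p,.048]]))
E
```

```text
clock: 10.8
position: [0.5456, -0.0271, 0.1618]
eef_rot: [0.004, 0.61, 0.792, 0.003]
force: [0.8, 0.3, 0.9]
grip_width: 0.0852
grasp_force: 0.0
clock: 11.3
position: [0.5428, -0.0268, 0.244]
11.35 [ 0.5426358  -0.02682163  0.24338961] [-1.27919680e-03  6.09873392e-01  7.92497482e-01 -7.41922960e-04]
[[377, 177, 68, 59, 2017], [292, 190, 11, 50, 339], [356, 191, 10, 49, 357], [414, 193, 10, 15, 95], [327, 197, 4, 20, 66], [334, 197, 5, 20, 91], [342, 197, 6, 20, 94], [351, 197, 5, 20, 81], [370, 197, 4, 20, 63], [533, 462, 21, 14, 143]]
0 front/rear(.006)/rear(0) top outer, lower corner [[353.0, 243.0], [280.0, 243.0], [272.0, 243.0]]
8 front/rear(.006)/rear(0) top outer, lower corner [[363.0, 243.0], [291.0, 243.0], [283.0, 243.0]]
post top [[423.19575094 214.20647282]]
```

The plate span (73 px, against 73 expected at 0.006 m and 81 at rest) shows the post is caught. The rows match an upright probe and the gripper is clear.

```bash
python3 -c "
from cell import env; print(env.finish_job())"
```

```text
the job is handed in; nothing more can be done
None
```

The job is handed in at about 11 s: the red probe stands upright with its hook sprung back around the red post. I checked this by measuring the last wrist picture rather than viewing it. The arm is clear above, and nothing went near the grey probe.

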